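# Pack the deburring kit tray

## Task

Pack the kit tray: lay the blue brush flat in the blue compartment, the red scraper flat in the red one and the aluminium bracket flat in the plain middle one, each the way round that its compartment is shaped for. Once the bracket lies in place and is let go, take the yellow-headed pin out of the aluminium block and push it down through the bracket's hole into the tray until its head sits on the bracket. Set things down rather than dropping them, and do not shift or tip the other things on the bench.

Things in the scene. Friction and masses are not known exactly. Their poses are not given: they have to be found in the camera images.
- tray: Fixed grey tray 200 (x) x 260 (y) mm, floor 30 mm above the bench, black walls 5 mm thick, 10 mm high. Origin: under its centre, at bench level. Three T-shaped compartments along x, 4 mm play all round. A part lies right with its x along tray +x and its origin on its slot point. Walls only round the wide end and the last 30 mm of the narrow end; at the slot points the sides are open for fingers
- brush_slot (a point): Blue compartment (tray y=+85 mm, wide end towards +x): point on its floor where the brush's origin belongs; axes as the tray
- brush_slot_head (a point): Point on the floor of the blue compartment, in its wide end, 85 mm along tray +x from brush_slot; brush_head belongs over it
- scraper_slot (a point): Red compartment (tray y=-85 mm, wide end towards +x): point on its floor where the scraper's origin belongs; axes as the tray
- scraper_slot_head (a point): Point on the floor of the red compartment, in its wide end, 85 mm along tray +x from scraper_slot; scraper_head belongs over it
- bracket_slot (a point): Plain grey middle compartment (wide end towards tray -x): point on its floor, at the tray's centre, where the bracket's origin belongs; axes as the tray
- pin_slot (a point): Centre of the mouth of the 22 mm through hole in the floor of the middle compartment, 42 mm along tray +x from bracket_slot; the tray is 30 mm thick here
- brush: Loose deburring brush, 110 g, 170 mm long, 18 mm high, lying flat. Blue handle 24 mm wide from x=-60 to +45 mm, then steel ferrule (50 mm wide, to x=+70) and brass-coloured bristles (46 mm wide, to x=+110). Origin: on its underside at the grip point on the handle, 60 mm from the handle's end; x points to the bristles, z up
- brush_head (a point): Point on the underside of the brush at x=+85 mm, in the head
- scraper: Loose scraper, 130 g, 170 mm long, lying flat. Red handle 26 mm wide, 18 mm high from x=-60 to +40 mm, then a steel blade 60 mm wide, 4 mm thick, from x=+40 to +110 mm. Origin: on its underside at the grip point on the handle, 60 mm from the handle's end; x points to the blade, z up
- scraper_head (a point): Point on the underside of the scraper at x=+85 mm, in the blade
- bracket: Loose flat T-shaped aluminium bracket, 120 g, 120 mm long, 12 mm thick, lying flat. Crossbar 64 mm wide from x=-60 to -30 mm; stem 36 mm wide from x=-30 to +60 mm with a 14 mm hole at x=+42 mm. Origin: on its underside midway along it, the grip point on the stem; x points to the hole end, z up
- bracket_hole (a point): Centre of the bracket's 14 mm hole at its upper face (12 mm above the underside), x=+42 mm
- pin: Loose locking pin, 50 g, 74 mm long, standing upright in pin_block. Steel shank 10 mm thick, 40 mm long, tapered tip; yellow round head 28 mm thick, 34 mm high above it. Origin: at the tip, on the axis; z up to the head (shoulder z=40, top z=74 mm). Home in the tray, the shoulder rests on the bracket, tip 2 mm above the bench
- pin_block: Fixed aluminium block 70 x 70 x 50 mm high with a 14 mm hole 45 mm deep in the middle of its top; the pin's shoulder rests on its top at the start, tip 10 mm above the bench. Origin: under its centre
- tape: Bystander: roll of tape lying flat, 90 mm across, 22 mm high. Origin: centre of its underside
- marker: Bystander: black and grey marker pen, about 125 mm long, 16 mm thick. Origin: underside, near its middle
- calliper: Bystander: steel calliper lying flat, 190 mm long. Origin: underside, middle of the beam
- sample_block: Bystander: loose aluminium block, 50 mm cube. Origin: centre of its underside
- oil_bottle: Bystander: white bottle with red cap, 52 mm thick, 140 mm high. Origin: centre of its underside
- bit_cup: Bystander: grey cup, 72 mm across, 85 mm high. Origin: centre of its underside

How it is judged (in metres and radians):
On the way, in this order (a step that is already met when the one before it is completed fails the run):
1. the bracket lies flat in the middle compartment, let go (horizontal distance between bracket and bracket_slot below 0.011 m and horizontal distance between bracket_hole and pin_slot below 0.011 m and z of bracket in the frame of tray between 0.025 and 0.0335 m and angle between bracket's own z axis and vertical below 0.08 rad and contact force between bracket and the fingers below 0.3 N), for 0.2 s.
2. the pin is fully home through the bracket's hole (horizontal distance between bracket and bracket_slot below 0.011 m and horizontal distance between bracket_hole and pin_slot below 0.011 m and z of bracket in the frame of tray between 0.025 and 0.0335 m and angle between bracket's own z axis and vertical below 0.08 rad and horizontal distance between pin and bracket_hole below 0.006 m and z of pin in the frame of tray below 0.006 m and angle between pin's own z axis and vertical below 0.12 rad), for 0.2 s.
At the end, for the whole second after the job is handed in: Brush, scraper and bracket lie in their compartments the right way round: both ends within 11 mm, within 3.5 mm of the tray floor, tilt under 0.08 rad; the pin is within 6 mm of the bracket hole's centre, within 0.12 rad of upright, tip under 6 mm above the bench (home: 2); all at rest (all of step 2 and horizontal distance between brush and brush_slot below 0.011 m and horizontal distance between brush_head and brush_slot_head below 0.011 m and z of brush in the frame of tray between 0.025 and 0.0335 m and angle between each of brush, scraper's own z axis and vertical below 0.08 rad and horizontal distance between scraper and scraper_slot below 0.011 m and horizontal distance between scraper_head and scraper_slot_head below 0.011 m and z of scraper in the frame of tray between 0.025 and 0.0335 m and linear speed of each of brush, scraper, bracket, pin below 0.03 m/s); the robot touches nothing.
It fails at once if a bystander is moved more than 30 mm or tipped (distance of any of tape, marker, calliper, sample_block, oil_bottle, bit_cup from where it was at the start of the episode above 0.03 m or angle between any of tape, marker, calliper, sample_block, oil_bottle, bit_cup's own z axis and vertical above 0.5 rad).
It fails at once if the brush, scraper, bracket or pin is dropped (falls out of the fingers faster than 0.8 m/s, a drop of over 30 mm) ((linear speed of brush above 0.8 m/s and contact force between brush and the fingers below 0.1 N) or (linear speed of scraper above 0.8 m/s and contact force between scraper and the fingers below 0.1 N) or (linear speed of bracket above 0.8 m/s and contact force between bracket and the fingers below 0.1 N) or (linear speed of pin above 0.8 m/s and contact force between pin and the fingers below 0.1 N)).
It also fails if it takes over 72 s, if anything falls off the work surface, if the arm or the gripper's body presses on something with over 40 N, if the wrist force passes 120 N, or if a joint passes its speed limit or range.

## Robot

A 6-joint arm with a two-finger parallel gripper is mounted at the origin on the work surface. World frame = base frame: x ahead of the robot, y to its left, z up, the work surface at z = 0. Lengths are in m, angles in degrees, forces in N, time in s.
With the tool pointing down it reaches from about 0.4 to 0.825 m from the base axis. Payload 7 kg.
Tool frame: the origin (TCP) lies midway between the tips of the shut fingers; the grasp point (between the pads) lies 19 mm behind it; z points along the fingers, y is the direction in which the jaws open and shut (so a half turn about z gives the same grasp; the last joint's range is limited). The gripper opens to 88 mm and grips with 3 to 60 N. Pads are 19 mm wide; open, the fingers measure 130 mm over their backs; the gripper's body (78 mm by 193 mm) begins 47 mm behind the grasp point.
Start: joints at [-54.769, 20.546, 0.682, 0, -70.136, -16.507], TCP at [0.217, -0.639, 0.227] pointing down, gripper open.
Joint ranges: [-176.03, 176.03], [-82.01, 121.73], [-58.28, 71.71], [-173.87, 95.51], [-174.79, -0.11], [-173.66, 173.66]. Speed limits (degrees/s): [136.94, 136.94, 172.46, 180, 180, 180].

## Interface

Orientations are given as [roll, pitch, yaw] about the fixed x, y, z axes, in that order (R = Rz(yaw) Ry(pitch) Rx(roll)).
In Python, from plant import ctrl gives the robot as it stands. The module is installed in compiled form; this text tells all that it offers.
- The arm moves only by the tool arm_command, never from a script. Its argument "targets" is a list that holds one entry, the list of rows, each a list of 7 numbers: the turn, a rotation vector about the world's x, y, z in rad, then the shift along the world's x, y, z in cm, then the opening, from 0 (shut) to 1 (fully open). A call has 1 to 8 rows; each row is the pose to reach, as a shift and turn from the pose commanded when the call began; what a row does not reach only later rows make up. A row lasts 1/12 s, in which the tool goes at most 41.7 mm and 7.16 degrees, less where a joint would pass 70% of its speed; a pose out of reach is approached as far as the arm can. A call with a gripper value outside its range is refused whole. The fingers move at their own pace and stop on an object; the grip force is fixed at half the most. Time passes only in rows, so rows that repeat a pose let the fingers close. It gives the time, the measured TCP pose, the force and the opening at its end, in the units of the state.
- ctrl.get_obs(): the state, without advancing time (a new reading comes with each control period).
- ctrl.snapshot(name): name is "scene" or "top"; returns the picture (384x512x3 uint8, blue, green, red); there is no depth.
- ctrl.camera_model(name): a dict with "K" (3x3 intrinsics, pixels), "xyz" and "rotation" of the camera in the world. Camera axes: x right, y up, looking along -z (the intrinsics and any distortion apply to the point x, -y, -z); pixel columns grow to the right and rows downward; lengths in m; the calibration is good to about 2 mm. A picture is of the moment at which its call begins. camera_model takes no time and is no camera call.
- ctrl.close_job(): hands the job in, once; it reports no verdict.
The state is a dict: "clock": time; "joint_pos": joint angles; "qvel": joint speeds; "tau": joint torques, N m; "tool_pos": TCP position; "orientation": TCP orientation; "force": force on the tool from outside, world axes, zero at the start; "moment": the same for the moment, N m; "opening": finger opening in m.
Only numpy, scipy, OpenCV 4.12 (cv2) and the standard library are available. Lean on these libraries where they do the work, as an engineer would, in place of code of your own. Each camera call takes 0.05 s, during which the arm holds its last target. There are 200 camera calls.

## Working session

There is one attempt and no reset: what is moved stays moved. The work goes in short steps, Python scripts to look and compute and a tool call to move; the robot and the scene stay as the last step left them, time stands still between calls to the robot, and variables do not carry over. Pictures are saved under pics/ and viewed, about 8 in all and at most 12, crops included, and the job is handed in when it is done.

Besides the shell and the picture viewer there is one more tool, called after "Call:" by a JSON object that holds its "api" and its "payload", one argument or row to a line. arm_command: Moves the arm, as the interface text tells. Its arguments: {"type":"object","properties":{"targets":{"type":"array","items":{"type":"array","items":{"type":"array","items":{"type":"number"}}}}},"required":["targets"]}

```bash
mkdir -p pics; ls; python3 - <<'E'
from plant import ctrl
import cv2
print(ctrl.get_obs())
for n in("scene","top"):
    m=ctrl.camera_model(n);print(n,m)
    cv2.imwrite(f"pics/{n}0.png",ctrl.snapshot(n))
E
```

```text
pics
{'clock': 0.0, 'joint_pos': array([-5.47695459e+01,  2.05912881e+01,  6.33340505e-01, -1.89035729e-02,
       -7.01357509e+01, -1.65055790e+01]), 'qvel': array([ 0.02264771,  0.02711654,  0.02017316, -0.06129721,  0.01628089,
       -0.03354164]), 'tau': array([-3.73946577e-04, -5.82717812e+01,  2.93044442e+01,  6.99750245e+00,
        6.56617165e-03, -1.45724393e-04]), 'tool_pos': array([ 0.21648597, -0.63882492,  0.22562488]), 'orientation': array([ 1.79905113e+02, -9.58475964e-03, -1.61281555e+02]), 'force': array([-0.71780374, -0.26594227, -0.07454539]), 'moment': array([-0.04217733, -0.0309703 ,  0.01527106]), 'opening': 0.08747509539230398}
scene {'K': array([[354.76140312,   0.        , 251.20909794],
       [  0.        , 354.76140312, 193.08958678],
       [  0.        ,   0.        ,   1.        ]]), 'xyz': array([ 0.93179592, -0.46042629,  0.81036163]), 'rotation': array([37.26760827, -0.30112632, 42.75862358])}
top {'K': array([[366.97177799,   0.        , 258.68279098],
       [  0.        , 366.97177799, 192.81148664],
       [  0.        ,   0.        ,   1.        ]]), 'xyz': array([ 0.50375871, -0.07169468,  1.02308942]), 'rotation': array([  2.08096544,   0.64133052, -90.28723095])}
```

```bash
python3 - <<'E'
import cv2
for n in("scene","top"):
    i=cv2.imread(f"pics/{n}0.png");cv2.imwrite(f"pics/{n}0b.png",cv2.resize(i,(800,600),interpolation=cv2.INTER_CUBIC))
E
```

```text
(no output)
```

View pics/top0b.png

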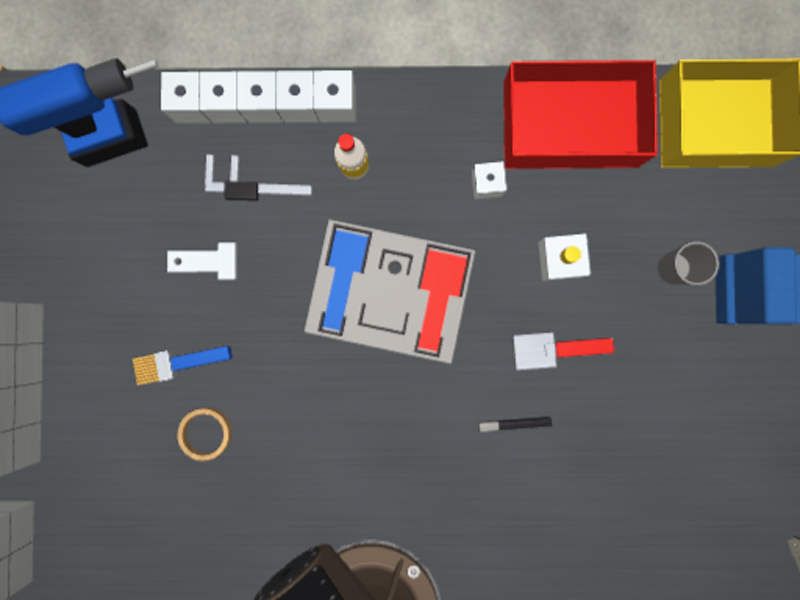

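View pics/scene0b.png

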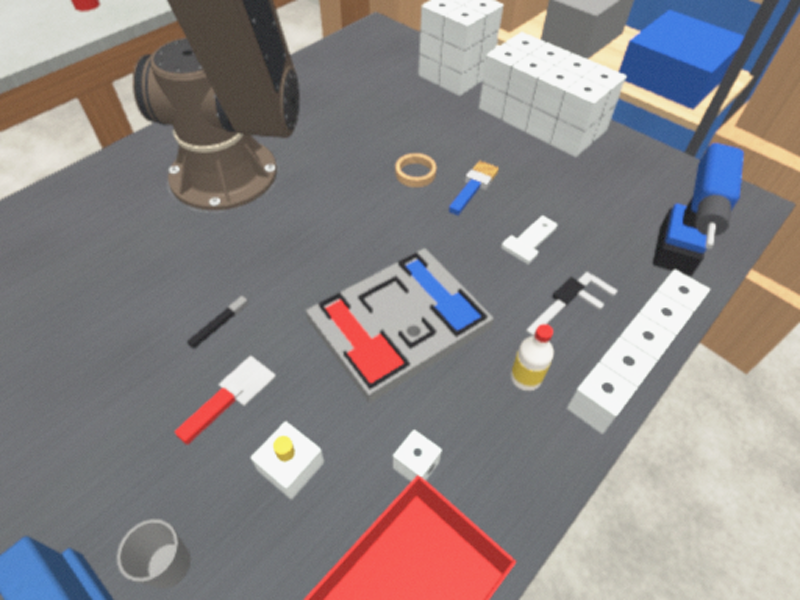

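The top view (800x600) shows the tray at about (390,291), the bracket at (200,260) with its hole to the left, and the brush at (182,365) with its bristles to the left. The scraper is at (563,350) with its blade to the left, and the pin head is at (571,255). The scene view agrees with this. The tray's +x points up and slightly right in the image.

```bash
cat > h.py <<'E'
import cv2,numpy as np
from scipy.spatial.transform import Rotation as Ro
from plant import ctrl
def ray(n,px,z):
    m=ctrl.camera_model(n);R=Ro.from_euler('xyz',m['rotation'],degrees=True).as_matrix()
    px=np.atleast_2d(np.asarray(px,float));p=np.c_[px,np.ones(len(px))]@np.linalg.inv(m['K']).T
    d=(p*[1,-1,-1])@R.T;o=m['xyz'];return o+d*((z-o[2])/d[:,2])[:,None]
def mask(img,box,lo,hi):
    x0,y0,x1,y1=box;h=cv2.cvtColor(img,cv2.COLOR_BGR2HSV);m=np.zeros(h.shape[:2],np.uint8)
    m[y0:y1,x0:x1]=cv2.inRange(h,np.array(lo),np.array(hi))[y0:y1,x0:x1];return m
def big(m):
    c,_=cv2.findContours(m,cv2.RETR_EXTERNAL,cv2.CHAIN_APPROX_NONE);return max(c,key=cv2.contourArea)[:,0,:]
def rect(n,m,z):
    w=ray(n,big(m),z)[:,:2]*1000
    (c,s,a)=cv2.minAreaRect(w.astype(np.float32))
    if s[0]<s[1]: s=s[::-1];a+=90
    return np.round(c,1),np.round(s,1),round((a+90)%180-90,1)
BL=((100,120,80),(125,255,255));RD=((0,150,100),(8,255,255));WH=((0,0,185),(180,50,255));YE=((22,130,120),(35,255,255));BR=((12,90,120),(24,255,255))
def sc(*b): return [int(v/1.5625) for v in b]
E
cat > m0.py <<'E'
from h import *
t=cv2.imread("pics/top0.png");s=cv2.imread("pics/scene0.png")
for k,b,c,z in [("blue slot",(300,215,385,345),BL,.03),("red slot",(400,235,480,365),RD,.03),("brush handle",(165,330,250,385),BL,.018),
 ("bristles",(120,340,175,395),BR,.018),("ferrule",(145,340,180,395),WH,.018),("scr handle",(545,325,630,370),RD,.018),("scr blade",(500,320,565,380),WH,.004),("bracket",(155,225,250,295),WH,.012),("pin head",(550,240,590,270),YE,.084),("block",(525,220,605,290),WH,.05)]:
    try: print("top",k,*rect("top",mask(t,sc(*b),*c),z))
    except Exception as e: print(k,e)
for k,b,c,z in [("blue slot",(395,245,495,340),BL,.03),("red slot",(310,290,415,395),RD,.03),("brush handle",(440,170,485,220),BL,.018),
 ("bristles",(465,155,505,185),BR,.018),("scr handle",(170,375,240,450),RD,.018),("scr blade",(215,350,285,410),WH,.004),("bracket",(490,205,570,270),WH,.012),("pin head",(265,425,305,470),YE,.084)]:
    try: print("scene",k,*rect("scene",mask(s,sc(*b),*c),z))
    except Exception as e: print(k,e)
E
python3 m0.py
```

```text
top blue slot [577.4  49.4] [168.  58.] -12.6
top red slot [ 540.3 -117.8] [167.9  69.3] -12.4
top brush handle [443.5 297.3] [106.6  24.6] -78.5
top bristles [423.8 395.7] [47.9 39.3] 12.0
top ferrule [430.7 364.2] [48.5 23.2] 11.9
top scr handle [ 459.1 -374.3] [98.9 26.4] -85.7
top scr blade [ 452.6 -290.3] [70.5 59.4] -85.9
top bracket [615.6 300.4] [120.4  64. ] 89.7
top pin head [ 613.7 -334.2] [29.3 24.4] -54.0
top block [ 615.  -337.3] [71.1 70.6] 4.8
scene blue slot [578.1  54.5] [170.2  57.9] -15.2
scene red slot [ 540.6 -114.5] [168.1  68.4] -12.6
scene brush handle [445.4 293.1] [113.4  27.3] -78.0
scene bristles [424.5 397.1] [51.7 35.5] 8.9
scene scr handle [ 461.8 -375. ] [97.4 31. ] -85.9
scene scr blade [ 451.1 -288.8] [71.1 60.7] -85.3
scene bracket [611.9 300.6] [126.9  66.7] -89.2
scene pin head [ 620.8 -339. ] [33.2 22.2] -24.1
```

```bash
python3 - <<'E'
from h import *
a=np.radians(-12.5);c=(np.array([577.4,49.4])+[540.3,-117.8])/2
R=np.array([[np.cos(a),np.sin(a)],[-np.sin(a),np.cos(a)]])
for n,f in(("top",(300,215,480,370)),("scene",(300,240,500,400))):
    i=cv2.imread(f"pics/{n}0.png");m=mask(i,sc(*f),(0,0,0),(180,110,48))
    cs,_=cv2.findContours(m,cv2.RETR_EXTERNAL,cv2.CHAIN_APPROX_NONE)
    for q in cs:
        if cv2.contourArea(q)<40 or len(q)>300: continue
        w=(ray(n,q[:,0],.04)[:,:2]*1000-c)@R.T
        print(n,"wall tray-frame (rel. slot-rect mid)",w.min(0).round(1),w.max(0).round(1))
    g=mask(i,sc(*f),(0,0,90),(180,60,200));
    w=(ray(n,big(g),.03)[:,:2]*1000);print(n,"tray",cv2.minAreaRect(w.astype(np.float32)))
b=cv2.imread("pics/top0.png");x=sc(155,225,250,295);hm=mask(b,sc(170,250,190,275),(0,0,0),(180,255,150));print("bracket hole",ray("top",big(hm).mean(0),.012))
hm=mask(b,sc(385,258,405,275),(0,0,0),(180,255,110));w=ray("top",big(hm),.03)*1000;print("pin_slot hole",cv2.minEnclosingCircle(w[:,:2].astype(np.float32)), big(hm).mean(0))
cv2.imwrite("pics/crop1.png",cv2.resize(b[135:240,190:310],(800,700))[:600])
E
```

```text
top tray ((558.9392700195312, -33.92259216308594), (310.64794921875, 266.4761657714844), 89.59127807617188)
scene tray ((554.8265380859375, -25.956390380859375), (384.14178466796875, 342.5449523925781), 43.046531677246094)
bracket hole [[0.59356974 0.34062547 0.012     ]]
pin_slot hole ((599.6640014648438, -43.76807403564453), 10.631075859069824) [252.28571429 170.76190476]
```

View pics/crop1.png

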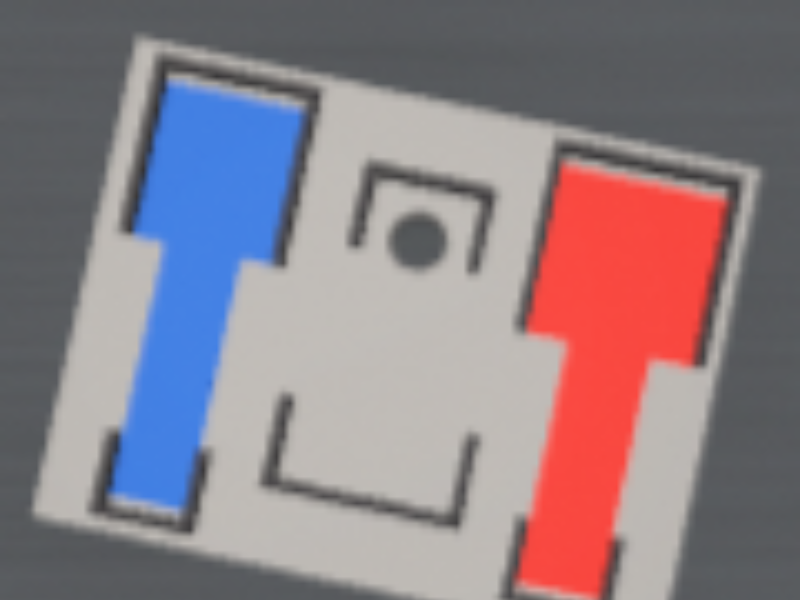

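The rectified sizes match the given dimensions:

| Item | Measured | Given |
|---|---|---|
| Slot pitch | 171 mm | 170 mm |
| Pin-slot hole | 21.3 mm | 22 mm |
| Bracket | 120 x 64 mm | 120 x 64 mm |

This puts the tray centre at (559, -34.5) mm with yaw -12.5°. I'll start with the scraper, whose origin is (458, -364) mm and whose axis is at 94.2°.

Call:
{"api": "arm_command", "payload": {
  "targets": [
    [[0,0,0.12,2,2.3,-0.8,1],[0,0,0.24,4,4.6,-1.6,1],[0,0,0.36,6,6.9,-2.4,1],[0,0,0.48,8,9.2,-3.2,1],[0,0,0.6,10,11.5,-4,1],[0,0,0.72,12,13.8,-4.8,1],[0,0,0.84,14,16.1,-5.6,1],[0,0,0.96,16,18.4,-6.4,1]]
  ]
}}

```text
clock: 0.77
tool_pos: [0.3772, -0.4539, 0.1619]
orientation: [180.0, 0.0, -105.9]
force: [0.3, -0.7, -0.1]
opening: 0.0876
```

Call:
{"api": "arm_command", "payload": {
  "targets": [
    [[0,0,0.12,2.1,2.3,-1.1,1],[0,0,0.24,4.2,4.6,-2.2,1],[0,0,0.357,6.3,6.9,-3.3,1],[0,0,0.357,8.1,9.1,-4.3,1],[0,0,0.357,8.1,9.1,-4.3,1],[0,0,0.357,8.1,9.1,-4.3,1]]
  ]
}}

```text
clock: 1.27
tool_pos: [0.458, -0.3628, 0.1186]
orientation: [179.9, 0.1, -85.7]
force: [-0.7, 0.3, -0.4]
opening: 0.0874
```

Call:
{"api": "arm_command", "payload": {
  "targets": [
    [[0,0,0,0,-0.1,-3.5,1],[0,0,0,0,-0.1,-7,1],[0,0,0,0,-0.1,-9.5,1],[0,0,0,0,-0.1,-11,1],[0,0,0,0,-0.1,-11.4,1],[0,0,0,0,-0.1,-11.4,1]]
  ]
}}

```text
clock: 1.77
tool_pos: [0.4565, -0.3657, 0.0046]
orientation: [179.9, 0.1, -85.9]
force: [-0.1, -0.4, 0.4]
opening: 0.0875
```

Call:
{"api": "arm_command", "payload": {
  "targets": [
    [[0,0,0,0,0,0,0],[0,0,0,0,0,0,0],[0,0,0,0,0,0,0],[0,0,0,0,0,0,0],[0,0,0,0,0,0,0],[0,0,0,0,0,0,0],[0,0,0,0,0,0,0]]
  ]
}}

```text
clock: 2.35
tool_pos: [0.4578, -0.3653, 0.0059]
orientation: [-180.0, -0.0, -85.8]
force: [0.2, 0.4, -0.1]
opening: 0.0464
```

```bash
python3 - <<'E'
from h import *
o=ctrl.get_obs();print(o['tool_pos'],o['orientation'],o['opening'],o['force'])
t=ctrl.snapshot("top");s=ctrl.snapshot("scene");cv2.imwrite("pics/t1.png",t);cv2.imwrite("pics/s1.png",s)
for n,i,b in(("top",t,sc(490,310,575,380)),("scene",s,sc(205,340,290,415))):
    print(n,rect(n,mask(i,b,*WH),.004))
E
```

```text
[ 0.45779417 -0.36526213  0.00586278] [-1.79974781e+02 -1.12359018e-02 -8.58129148e+01] 0.046416612594500924 [ 0.17178156  0.35826908 -0.0714545 ]
top (array([ 500. , -354.4]), array([44.3, 11. ]), -0.9)
scene (array([ 450.1, -278.6]), array([60.5, 50.6]), 5.1)
```

Call:
{"api": "arm_command", "payload": {
  "targets": [
    [[0,0,0,0,0,0,0],[0,0,0,0,0,0,0],[0,0,0,0,0,0,0],[0,0,0,0,0,0,0],[0,0,0,0,0,0,0],[0,0,0,0,0,1,0],[0,0,0,0,0,3,0],[0,0,0,0,0,5,0]]
  ]
}}

```text
clock: 3.12
tool_pos: [0.4567, -0.3649, 0.0558]
orientation: [179.9, 0.1, -85.8]
force: [1.0, 1.0, -1.3]
opening: 0.0257
```

Call:
{"api": "arm_command", "payload": {
  "targets": [
    [[0,0,-0.12,0,1,2,0],[0,0,-0.24,0.5,2.5,4,0],[0,0,-0.36,1,4,5,0],[0,0,-0.48,1.5,6,5,0],[0,0,-0.6,2,8,5,0],[0,0,-0.72,2.5,10,5,0],[0,0,-0.84,3,12,5,0],[0,0,-0.96,3,14,5,0]]
  ]
}}

```text
clock: 3.78
tool_pos: [0.4882, -0.2243, 0.1062]
orientation: [-180.0, 0.0, -141.2]
force: [-0.2, -0.2, -1.5]
opening: 0.0257
```

Call:
{"api": "arm_command", "payload": {
  "targets": [
    [[0,0,-0.12,0.3,1.4,0,0],[0,0,-0.24,0.6,2.8,0,0],[0,0,-0.36,1,4.2,0,0],[0,0,-0.48,1.4,5.6,0,0],[0,0,-0.6,1.7,7,0,0],[0,0,-0.72,2,8.4,0,0],[0,0,-0.84,2.4,9.8,0,0],[0,0,-0.904,2.8,11.3,-1,0]]
  ]
}}

```text
clock: 4.45
tool_pos: [0.5168, -0.1117, 0.0976]
orientation: [180.0, 0.2, 167.0]
force: [1.1, 0.3, -1.0]
opening: 0.0257
```

```bash
python3 - <<'E'
from h import *
o=ctrl.get_obs();print(o['tool_pos'],o['orientation'],o['opening'],o['force'])
t=ctrl.snapshot("top");s=ctrl.snapshot("scene");cv2.imwrite("pics/t2.png",t);cv2.imwrite("pics/s2.png",s)
cv2.imwrite("pics/v2.png",np.hstack([cv2.resize(t[110:290,170:340],(400,424)),cv2.resize(s[130:300,150:330],(400,424))]))
E
```

```text
[ 0.51675994 -0.11166319  0.09763345] [1.79959942e+02 1.69025862e-01 1.67013506e+02] 0.025714760448267857 [ 1.14299841  0.2864352  -1.01427815]
```

View pics/v2.png

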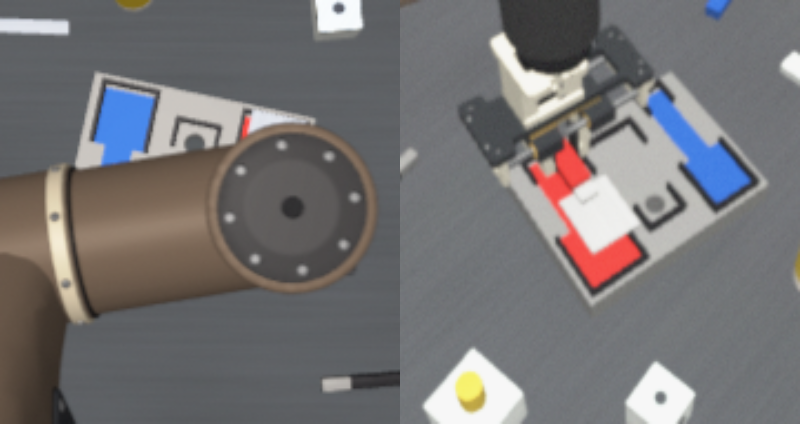

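The scene view shows the scraper held level over the red compartment, with its blade towards the wide end. In the top view the arm hides it. I'll measure the blade with the scene camera.

```bash
python3 - <<'E'
from h import *
s=cv2.imread("pics/s2.png")
# blade: white, inside the tray area
m=mask(s,(210,190,256,245),(0,0,185),(180,50,255));cc=big(m)
print(cc.min(0),cc.max(0),rect("scene",m,.0966))
E
```

```text
[222 190] [255 230] (array([ 576.6, -116.3]), array([119. ,  80.3]), -47.6)
```

```bash
python3 - <<'E'
from h import *
s=cv2.imread("pics/s2.png");h=cv2.cvtColor(s,cv2.COLOR_BGR2HSV)
print(h[215,240],h[225,268],h[180,240])
for v in(205,212,220,228):
    m=mask(s,(218,196,265,236),(0,0,v),(180,50,255));cc=big(m)
    print(v,cc.min(0),cc.max(0),rect("scene",m,.0966))
E
```

```text
[ 30   2 237] [ 12   7 192] [135   7  77]
205 [222 200] [257 230] (array([ 588. , -126.3]), array([73.6, 61.9]), -13.3)
212 [222 200] [257 230] (array([ 587.8, -127. ]), array([73.5, 60.9]), -13.7)
220 [222 200] [256 230] (array([ 587.8, -127. ]), array([73.2, 60.5]), -13.3)
228 [222 201] [256 230] (array([ 588.3, -127.3]), array([72. , 58.1]), -13.4)
```

Call:
{"api": "arm_command", "payload": {
  "targets": [
    [[0,0,0.009,0.1,0,-2.5,0],[0,0,0.009,0.1,0,-4,0],[0,0,0.009,0.1,0,-5,0],[0,0,0.009,0.1,0,-5.6,0],[0,0,0.009,0.1,0,-6,0],[0,0,0.009,0.1,0,-6.2,0],[0,0,0.009,0.1,0,-6.2,0],[0,0,0.009,0.1,0,-6.2,0]]
  ]
}}

```text
clock: 5.22
tool_pos: [0.5165, -0.1127, 0.0353]
orientation: [-180.0, 0.0, 167.9]
force: [-5.7, 0.6, 10.7]
opening: 0.0258
```

```bash
python3 - <<'E'
from h import *
s=ctrl.snapshot("scene");cv2.imwrite("pics/s3.png",s)
m=mask(s,(218,196,275,256),(0,0,212),(180,50,255));print(rect("scene",m,.035),ctrl.get_obs()['force'])
E
```

```text
(array([ 586.4, -127.9]), array([72.7, 59.8]), -13.4) [-5.41633959  0.89754695 11.68735595]
```

```bash
python3 - <<'E'
from h import *
s=cv2.imread("pics/s3.png")
cv2.imwrite("pics/v3.png",cv2.resize(s[170:265,195:300],(800,724),interpolation=cv2.INTER_CUBIC)[:600])
E
```

```text
(no output)
```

View pics/v3.png

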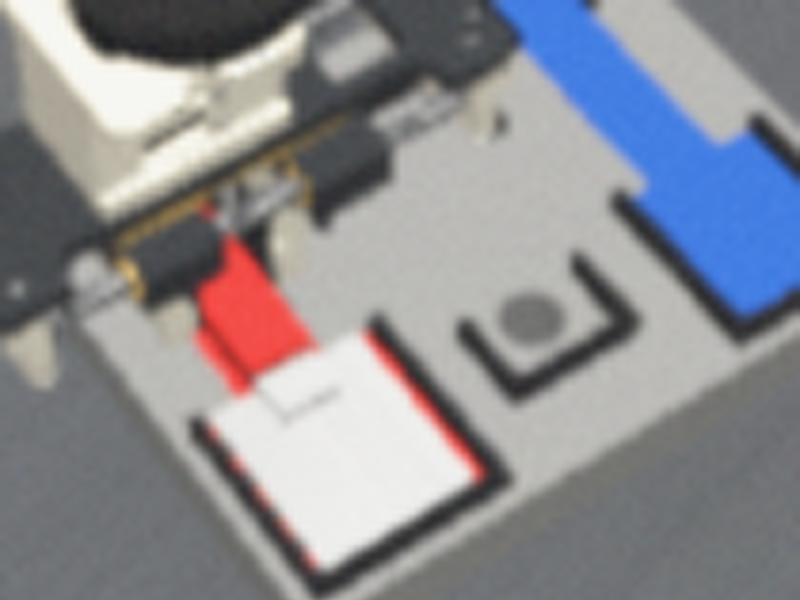

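The blade is inside its walls but pressed against the front wall, with its front edge at about (400,525) in the crop. I'll back off 3 mm along tray -x, then release and retreat.

Call:
{"api": "arm_command", "payload": {
  "targets": [
    [[0,0,0,-0.15,0.03,0.1,0],[0,0,0,-0.3,0.06,0.1,0],[0,0,0,-0.3,0.06,0,0],[0,0,0,-0.3,0.06,0,0]]
  ]
}}

```text
clock: 5.6
tool_pos: [0.514, -0.1117, 0.0353]
orientation: [-180.0, 0.1, 167.9]
force: [-5.3, 2.4, 17.0]
opening: 0.0256
```

Call:
{"api": "arm_command", "payload": {
  "targets": [
    [[0,0,0,0,0,0,0.5],[0,0,0,0,0,0,0.5],[0,0,0,0,0,0,0.5],[0,0,0,0,0,0,0.5],[0,0,0,0,0,1.5,0.5],[0,0,0,0,0,4.5,0.5],[0,0,0,0,0,8.5,0.6],[0,0,0,0,0,12.5,0.8]]
  ]
}}

```text
clock: 6.27
tool_pos: [0.5127, -0.1118, 0.1592]
orientation: [-179.9, -0.1, 167.9]
force: [1.8, 0.9, -0.1]
opening: 0.052
```

Call:
{"api": "arm_command", "payload": {
  "targets": [
    [[0,0,0.12,0.6,2.7,0,1],[0,0,0.24,1.2,5.4,0,1],[0,0,0.36,1.8,8.1,0,1],[0,0,0.48,2.4,10.8,0,1],[0,0,0.6,3.0,13.5,0,1],[0,0,0.72,3.6,16.2,0,1],[0,0,0.84,4.2,18.9,0,1],[0,0,0.96,4.8,21.6,0,1]]
  ]
}}

```text
clock: 6.93
tool_pos: [0.5617, 0.1057, 0.1584]
orientation: [180.0, -0.0, -136.8]
force: [0.7, 0.4, -0.8]
opening: 0.0879
```

Call:
{"api": "arm_command", "payload": {
  "targets": [
    [[0,0,0.12,0.8,2.8,0,1],[0,0,0.24,1.6,5.6,0,1],[0,0,0.36,2.4,8.4,-0.5,1],[0,0,0.48,3.2,11.2,-1,1],[0,0,0.6,4.0,14,-2,1],[0,0,0.72,4.8,16.8,-3,1],[0,0,0.817,5.4,19.6,-4,1],[0,0,0.817,5.4,19.6,-4,1]]
  ]
}}

```text
clock: 7.6
tool_pos: [0.6156, 0.3041, 0.1151]
orientation: [179.9, -0.1, -89.8]
force: [-0.4, -0.1, 0.0]
opening: 0.0879
```

```bash
python3 - <<'E'
from h import *
for i in range(3):
    o=ctrl.get_obs()
print(o['clock'],o['tool_pos'],o['orientation'],o['joint_pos'])
s=ctrl.snapshot("top");c=ctrl.snapshot("scene");cv2.imwrite("pics/t4.png",s);cv2.imwrite("pics/s4.png",c)
r=mask(s,sc(400,235,480,365),(0,0,215),(180,50,255));print("blade top",rect("top",r,.034))
r=mask(s,sc(400,235,480,365),*RD);print("handle top",rect("top",r,.048))
cv2.imwrite("pics/v4.png",np.hstack([cv2.resize(s[130:240,230:310],(290,400)),cv2.resize(c[160:270,190:320],(472,400))]))
E
```

```text
7.6 [0.61557811 0.30414822 0.11513506] [ 1.79879620e+02 -9.03832451e-02 -8.97906525e+01] [ 4.25060499e+01  2.63117631e+01 -5.56864658e+00 -1.66462933e-02
 -5.82694577e+01 -4.22880242e+01]
blade top (array([ 587.3, -127.6]), array([68.5, 59.1]), -12.5)
handle top (array([ 503.1, -108.7]), array([97.8, 34.3]), -11.7)
```

View pics/v4.png

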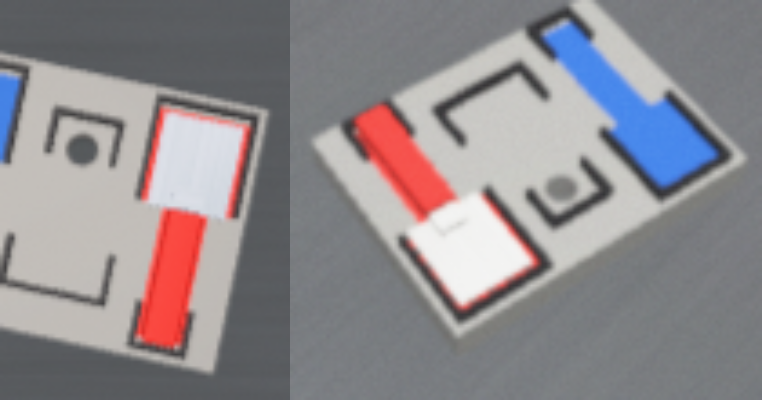

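The scraper lies flat and inside its walls in both views, with the blade centre 2 mm from nominal. Next is the bracket.

Call:
{"api": "arm_command", "payload": {
  "targets": [
    [[0,0,-0.008,0,-0.35,-3.5,1],[0,0,-0.008,0,-0.35,-7,0.8],[0,0,-0.008,0,-0.35,-9.5,0.7],[0,0,-0.008,0,-0.35,-10.8,0.7],[0,0,-0.008,0,-0.35,-11.2,0.6],[0,0,-0.008,0,-0.35,-11.2,0],[0,0,-0.008,0,-0.35,-11.2,0],[0,0,-0.008,0,-0.35,-11.2,0]]
  ]
}}

```text
clock: 8.37
tool_pos: [0.6169, 0.2975, 0.0087]
orientation: [-179.9, 0.1, -90.7]
force: [0.5, 0.9, 1.0]
opening: 0.0464
```

Call:
{"api": "arm_command", "payload": {
  "targets": [
    [[0,0,0,0,0,0,0],[0,0,0,0,0,0,0],[0,0,0,0,0,0,0],[0,0,0,0,0,0,0],[0,0,0,0,0,0.5,0],[0,0,0,0,0,2,0],[0,0,0,0,0,4.5,0],[0,0,0,0,0,8,0]]
  ]
}}

```text
clock: 9.03
tool_pos: [0.6137, 0.2956, 0.0846]
orientation: [179.7, -0.2, -90.8]
force: [0.4, 0.3, -1.0]
opening: 0.0354
```

Call:
{"api": "arm_command", "payload": {
  "targets": [
    [[0,0,-0.12,-0.4,-2.2,1.3,0],[0,0,-0.24,-0.8,-4.4,1.3,0],[0,0,-0.36,-1.2,-6.6,1.3,0],[0,0,-0.48,-1.6,-8.8,1.3,0],[0,0,-0.6,-2,-11,1.3,0],[0,0,-0.72,-2.4,-13.2,1.3,0],[0,0,-0.84,-2.8,-15.4,1.3,0],[0,0,-0.96,-3.2,-17.6,1.3,0]]
  ]
}}

```text
clock: 9.7
tool_pos: [0.5831, 0.1198, 0.0998]
orientation: [180.0, 0.0, -146.1]
force: [0.8, 0.2, -1.5]
opening: 0.0351
```

Call:
{"api": "arm_command", "payload": {
  "targets": [
    [[0,0,-0.12,-0.4,-2.2,0,0],[0,0,-0.24,-0.8,-4.4,0,0],[0,0,-0.36,-1.2,-6.6,0,0],[0,0,-0.48,-1.6,-8.8,0,0],[0,0,-0.6,-2,-11,0,0],[0,0,-0.72,-2.4,-13.2,0,0],[0,0,-0.816,-2.8,-15.5,-1,0],[0,0,-0.816,-2.8,-15.5,-1,0]]
  ]
}}

```text
clock: 10.37
tool_pos: [0.5534, -0.0371, 0.0884]
orientation: [-180.0, -0.1, 167.0]
force: [-0.6, 0.5, -2.4]
opening: 0.0352
```

```bash
python3 - <<'E'
from h import *
o=ctrl.get_obs();print(o['clock'],o['tool_pos'],o['orientation'],o['opening'])
c=ctrl.snapshot("scene");cv2.imwrite("pics/s5.png",c)
m=mask(c,(215,140,310,250),(0,0,215),(180,50,255))
for q in cv2.findContours(m,cv2.RETR_EXTERNAL,cv2.CHAIN_APPROX_NONE)[0]:
    if cv2.contourArea(q)>30: print(cv2.boundingRect(q),cv2.contourArea(q))
cv2.imwrite("pics/v5.png",cv2.resize(c[130:260,190:330],(646,600),interpolation=cv2.INTER_CUBIC))
E
```

```text
10.3667 [ 0.55335742 -0.03711649  0.08844091] [-1.79959298e+02 -1.49379274e-01  1.66992466e+02] 0.035184132418539515
(223, 213, 33, 31) 521.0
(250, 181, 24, 26) 305.0
(241, 159, 25, 13) 58.5
(227, 140, 29, 21) 179.0
```

View pics/v5.png

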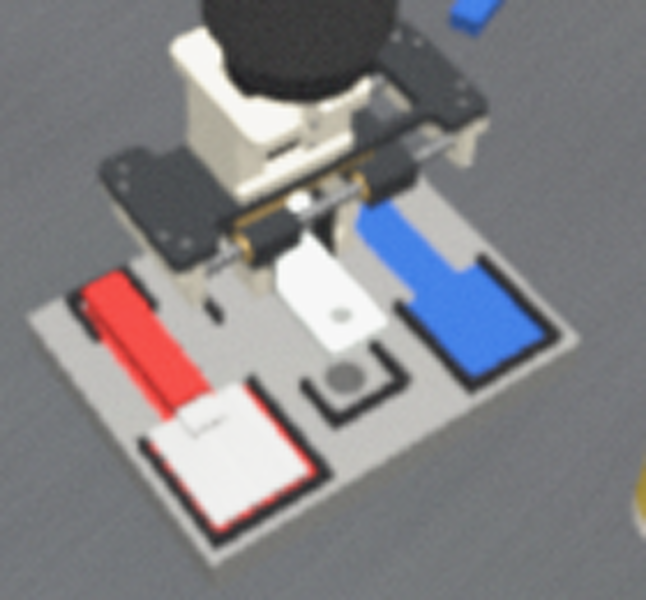

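The bracket is held level with its hole end towards tray +x. Its hole is at crop (341,315) and the tray hole at (346,378). I'll measure both with the same camera.

```bash
python3 - <<'E'
from h import *
c=cv2.imread("pics/s5.png");g=cv2.cvtColor(c,cv2.COLOR_BGR2GRAY).astype(float)
def cen(x0,y0,x1,y1,ref):
    w=np.clip(ref-g[y0:y1,x0:x1],0,None);ys,xs=np.mgrid[y0:y1,x0:x1];return np.array([(w*xs).sum(),(w*ys).sum()])/w.sum()
print(g[194:203,259:269].astype(int))
hb=cen(260,195,269,202,215);ht=cen(259,206,272,218,160)
print(hb,ht,ray("scene",hb,.095),ray("scene",ht,.03))
m=mask(c,(248,178,280,210),(0,0,215),(180,50,255));print(rect("scene",m,.095))
E
```

```text
[[247 247 247 247 247 247 247 247 247 247]
 [247 247 247 247 246 246 247 247 247 247]
 [247 247 246 240 232 233 240 246 247 247]
 [247 247 236 212 204 204 211 237 247 247]
 [247 246 231 207 197 194 203 232 247 247]
 [247 247 242 221 207 207 224 241 247 247]
 [247 247 247 244 241 240 244 247 247 247]
 [247 247 247 247 247 247 247 247 247 247]
 [245 247 247 247 247 247 247 247 246 245]]
[263.58653846 197.875     ] [265.78829717 213.33497699] [[ 0.59796182 -0.04812043  0.095     ]] [[ 0.60570238 -0.04482312  0.03      ]]
(array([580.4, -44. ]), array([74.1, 39.6]), -11.2)
```

```bash
python3 - <<'E'
from h import *
c=cv2.imread("pics/s4.png");g=cv2.cvtColor(c,cv2.COLOR_BGR2GRAY)
print(g[205:220,256:276].astype(int))
m=((g>75)&(g<135)).astype(np.uint8)*255;k=np.zeros_like(m);k[207:218,258:274]=m[207:218,258:274]
q=big(k);print(cv2.boundingRect(q),q.mean(0),cv2.minEnclosingCircle((ray("scene",q,.03)[:,:2]*1000).astype(np.float32)))
# stem sides of the held bracket
c=cv2.imread("pics/s5.png");m=mask(c,(248,178,280,210),(0,0,225),(180,50,255));q=big(m);w=ray("scene",q,.095)[:,:2]*1000
print(cv2.approxPolyDP(w.astype(np.float32)[:,None],4,True)[:,0])
E
```

```text
[[202 201 201 202 203 202 200 200 201 201 203 201 200 172  90  58  90 135
  180 198]
 [199 201 201 202 200 202 202 201 200 201 198 200 199 184 137  81  59  87
  137 178]
 [202 200 200 199 199 201 199 192 193 191 195 198 201 199 180 132  64  60
   89 140]
 [202 201 202 202 199 189 179 166 161 162 172 184 196 199 198 177 112  61
   60  90]
 [200 200 202 199 187 158 146 134 128 129 134 154 177 196 203 194 159  94
   58  64]
 [196 199 201 197 174 139 128 124 127 124 123 128 152 184 198 199 190 148
   93  57]
 [169 182 199 192 161 130 126 125 126 123 121 118 136 177 199 201 199 184
  138  77]
 [100 142 187 190 163 129 125 124 122 122 119 118 136 176 197 199 190 171
  138  81]
 [ 64 100 159 191 178 147 129 125 125 122 125 129 154 187 198 189 160 110
   76  59]
 [ 58  68 119 175 187 175 151 137 134 134 139 151 177 188 173 151 109  69
   56  61]
 [ 93  60  79 128 178 196 181 170 166 168 170 174 167 148 111  80  62  59
   80 117]
 [146  92  64  90 138 180 197 196 197 192 177 157 113  78  62  57  78 117
  147 171]
 [185 145  80  63  91 136 179 196 190 164 133 107  67  59  65  87 125 171
  193 199]
 [200 182 133  71  65  90 135 161 147 108  75  61  62  78 117 152 174 199
  202 201]
 [201 199 175 113  59  64  78  89  75  64  59  71 115 151 173 195 199 202
  201 201]]
(261, 209, 7, 6) [264.375 211.375] ((598.44189453125, -42.7736701965332), 8.955798149108887)
[[547.2918   -20.7011  ]
 [549.3977   -45.909588]
 [560.39874  -57.7577  ]
 [607.8141   -68.87407 ]
 [613.2398   -63.819397]
 [617.5282   -34.674065]]
```

Call:
{"api": "arm_command", "payload": {
  "targets": [
    [[0,0,0,0,0,0,0],[0,0,0,0,0,0,0]]
  ]
}}

```text
clock: 10.58
tool_pos: [0.5561, -0.0337, 0.09]
orientation: [180.0, 0.0, 167.6]
force: [0.2, -0.5, -0.6]
opening: 0.0348
```

Call:
{"api": "arm_command", "payload": {
  "targets": [
    [[0,0,0,0,0,0,0]]
  ]
}}

```text
clock: 10.67
tool_pos: [0.5561, -0.0334, 0.0899]
orientation: [180.0, 0.0, 167.6]
force: [-0.1, 0.4, -2.0]
opening: 0.0351
```

```bash
cat > hb.py <<'E'
from h import *
def hole(n,z,box,c=None):
    c=ctrl.snapshot(n) if c is None else c
    m=mask(c,box,(0,0,218),(180,60,255));q=big(m);f=np.zeros_like(m);cv2.drawContours(f,[q[:,None]],-1,255,-1)
    w=ray(n,q,z)[:,:2]*1000
    g=cv2.cvtColor(c,cv2.COLOR_BGR2GRAY).astype(float);e=cv2.erode(f,np.ones((3,3)))>0
    d=np.where(e,np.clip(238-g,0,None),0);ys,xs=np.mgrid[:d.shape[0],:d.shape[1]];p=[(d*xs).sum()/d.sum(),(d*ys).sum()/d.sum()]
    return p,ray(n,p,z)[0]*1000,cv2.approxPolyDP(w.astype(np.float32)[:,None],4,True)[:,0].round(1).tolist()
E
python3 - <<'E'
from hb import *
o=ctrl.get_obs();print(o['tool_pos'],o['orientation'])
z=o['tool_pos'][2]+.005
for _ in range(2): print(hole("scene",z,(248,178,280,210)))
E
```

```text
[ 0.55613695 -0.03341909  0.08994744] [1.79979760e+02 3.99408623e-02 1.67591343e+02]
([np.float64(265.5414364640884), np.float64(197.09944751381215)], array([599.92395267, -42.92506124,  94.94744464]), [[548.7999877929688, -14.600000381469727], [553.2999877929688, -19.600000381469727], [550.9000244140625, -40.0], [564.0999755859375, -54.29999923706055], [615.0, -62.099998474121094], [621.2000122070312, -31.200000762939453], [587.5, -19.299999237060547]])
([np.float64(265.532967032967), np.float64(197.08241758241758)], array([599.87313028, -42.89953742,  94.94744464]), [[548.7999877929688, -14.600000381469727], [553.2999877929688, -19.600000381469727], [550.9000244140625, -40.0], [564.0999755859375, -54.29999923706055], [615.0, -62.099998474121094], [621.2000122070312, -31.200000762939453]])
```

Once settled, the bracket hole is at (599.9, -42.9) mm. The tray hole is at (598.4, -42.8) mm in the same camera. I'll lower it and release.

Call:
{"api": "arm_command", "payload": {
  "targets": [
    [[0,0,0,-0.05,0,-2,0],[0,0,0,-0.05,0,-3.5,0],[0,0,0,-0.05,0,-4.4,0],[0,0,0,-0.05,0,-4.9,0],[0,0,0,-0.05,0,-5.1,0],[0,0,0,-0.05,0,-5.3,0],[0,0,0,-0.05,0,-5.3,0],[0,0,0,-0.05,0,-5.3,0]]
  ]
}}

```text
clock: 11.43
tool_pos: [0.5552, -0.0341, 0.0381]
orientation: [-180.0, 0.0, 167.5]
force: [-5.0, 1.0, 7.7]
opening: 0.0351
```

```bash
python3 - <<'E'
from hb import *
o=ctrl.get_obs();print(o['tool_pos'],o['orientation'],o['force'])
print(hole("scene",.042,(248,178,290,225)))
E
```

```text
[ 0.55518341 -0.03405687  0.03811124] [-1.79994130e+02  2.13591682e-02  1.67538703e+02] [-4.96095597  0.9564757   7.71172465]
([np.float64(264.23703703703706), np.float64(209.02592592592592)], array([598.70303475, -43.73680231,  42.        ]), [[549.2000122070312, -17.399999618530273], [553.7000122070312, -22.5], [551.0, -43.5], [557.7000122070312, -50.79999923706055], [597.0, -62.5], [612.7999877929688, -60.599998474121094], [619.7000122070312, -32.79999923706055], [615.5, -27.899999618530273], [574.2999877929688, -17.100000381469727]])
```

Call:
{"api": "arm_command", "payload": {
  "targets": [
    [[0,0,0,0,0,0,0.55],[0,0,0,0,0,0,0.55],[0,0,0,0,0,0,0.55],[0,0,0,0,0,0,0.55],[0,0,0,0,0,1,0.55],[0,0,0,0,0,3.5,0.55],[0,0,0,0,0,7.5,0.7],[0,0,0,0,0,11,1]]
  ]
}}

```text
clock: 12.15
tool_pos: [0.5548, -0.0344, 0.1485]
orientation: [-179.9, -0.0, 167.5]
force: [0.9, -1.3, -1.0]
opening: 0.0563
```

Call:
{"api": "arm_command", "payload": {
  "targets": [
    [[0,0,0.12,0.4,-2.2,0.3,1],[0,0,0.24,0.8,-4.4,0.3,1],[0,0,0.36,1.2,-6.6,0.3,1],[0,0,0.48,1.6,-8.8,0.3,1],[0,0,0.6,2,-11,0.3,1],[0,0,0.72,2.4,-13.2,0.3,1],[0,0,0.84,2.8,-15.4,0.3,1],[0,0,0.96,3.2,-17.6,0.3,1]]
  ]
}}

```text
clock: 12.82
tool_pos: [0.5873, -0.2113, 0.1504]
orientation: [-180.0, 0.0, -137.2]
force: [-0.0, 1.0, -0.6]
opening: 0.0877
```

```bash
python3 - <<'E'
from hb import *
t=cv2.imread("pics/top0.png");s=cv2.imread("pics/scene0.png")
for n,i,b in(("top",t,(545,235,595,275)),("scene",s,(262,425,310,475))):
    m=mask(i,sc(*b),(18,90,60),(38,255,255));w=ray(n,big(m),.084)[:,:2]*1000
    cam=ctrl.camera_model(n)['xyz'][:2]*1000;d=w.mean(0)-cam;d/=np.linalg.norm(d);e=np.array([-d[1],d[0]])
    u,v=w@d,w@e
    print(n,"len",np.ptp(u),"wid",np.ptp(v),"centre",d*(u.max()-14)+e*(v.max()+v.min())/2, w.min(0),w.max(0))
print("block top scene",rect("scene",mask(s,sc(245,420,330,500),(0,0,215),(180,50,255)),.05))
c=ctrl.snapshot("top");cv2.imwrite("pics/t6.png",c)
try: print(hole("top",.042,sc(335,235,425,345),c))
except Exception as x: print(x)
E
```

```text
top len 32.291495544728605 wid 25.192660353937356 centre [ 613.82940107 -335.84344893] [ 600.00687192 -349.32627123] [ 625.6996033  -318.54384976]
scene len 35.69981347365217 wid 24.46857670640422 centre [ 617.3754785  -337.13705269] [ 603.96512111 -351.35432299] [ 638.80905905 -324.97575052]
block top scene (array([ 614.5, -336.3]), array([72.4, 72. ]), 4.7)
([np.float64(nan), np.float64(nan)], array([nan, nan, nan]), [[523.0, -48.29999923706055], [496.29998779296875, -45.5], [493.6000061035156, -53.5], [522.9000244140625, -59.0]])hb.py:7: RuntimeWarning: invalid value encountered in scalar divide
  d=np.where(e,np.clip(238-g,0,None),0);ys,xs=np.mgrid[:d.shape[0],:d.shape[1]];p=[(d*xs).sum()/d.sum(),(d*ys).sum()/d.sum()]
```

Call:
{"api": "arm_command", "payload": {
  "targets": [
    [[0,0,0.12,0.5,-2.5,0,1],[0,0,0.24,1,-5,0,1],[0,0,0.36,1.5,-7.5,0,1],[0,0,0.48,2,-10,0,1],[0,0,0.6,2.5,-12.2,-1,1],[0,0,0.61,2.7,-12.6,-1,1],[0,0,0.61,2.7,-12.6,-1,1],[0,0,0.61,2.7,-12.6,-1,1]]
  ]
}}

```text
clock: 13.53
tool_pos: [0.614, -0.336, 0.1397]
orientation: [180.0, 0.0, -102.7]
force: [0.4, -0.4, 0.2]
opening: 0.0876
```

Call:
{"api": "arm_command", "payload": {
  "targets": [
    [[0,0,0,0,0,-3,1],[0,0,0,0,0,-6,1],[0,0,0,0,0,-7.8,1],[0,0,0,0,0,-8.4,0.6],[0,0,0,0,0,-8.4,0.5],[0,0,0,0,0,-8.4,0.5],[0,0,0,0,0,-8.4,0.5],[0,0,0,0,0,-8.4,0.5]]
  ]
}}

```text
clock: 14.2
tool_pos: [0.6153, -0.3363, 0.0576]
orientation: [-179.8, -0.0, -102.5]
force: [0.7, 0.4, -0.1]
opening: 0.0601
```

Call:
{"api": "arm_command", "payload": {
  "targets": [
    [[0,0,0,0,0,0,0.4],[0,0,0,0,0,0,0.3],[0,0,0,0,0,0,0.2],[0,0,0,0,0,0,0],[0,0,0,0,0,0,0],[0,0,0,0,0,0,0],[0,0,0,0,0,0,0],[0,0,0,0,0,0,0]]
  ]
}}

```text
clock: 14.87
tool_pos: [0.6143, -0.3363, 0.0557]
orientation: [-180.0, -0.0, -102.5]
force: [0.9, 1.2, 1.1]
opening: 0.0275
```

Call:
{"api": "arm_command", "payload": {
  "targets": [
    [[0,0,0,0,0,0.7,0],[0,0,0,0,0,2,0],[0,0,0,0,0,4,0],[0,0,0,0,0,6.5,0],[0,0,0,0,0,9,0],[0,0,0,0,0,10,0],[0,0,0,0,0,10,0],[0,0,0,0,0,10,0]]
  ]
}}

```text
clock: 15.53
tool_pos: [0.6141, -0.336, 0.1565]
orientation: [-179.9, 0.0, -102.6]
force: [0.5, -0.0, -1.4]
opening: 0.027
```

```bash
python3 - <<'E'
from hb import *
o=ctrl.get_obs();print(o['tool_pos'],o['orientation'],o['opening'])
c=ctrl.snapshot("top");cv2.imwrite("pics/t7.png",c);s=ctrl.snapshot("scene");cv2.imwrite("pics/s7.png",s)
print(hole("top",.042,sc(355,235,418,345),c)); print(hole("scene",.042,(235,178,285,222),s))
print(rect("top",mask(c,sc(355,235,418,345),(0,0,218),(180,60,255)),.042))
cv2.imwrite("pics/v7.png",np.hstack([cv2.resize(c[130:240,195:310],(400,383),interpolation=cv2.INTER_CUBIC),cv2.resize(s[210:320,140:255],(400,383),interpolation=cv2.INTER_CUBIC)]))
E
```

```text
[ 0.61410671 -0.33599751  0.15651296] [-1.79932641e+02  2.27329549e-02 -1.02560306e+02] 0.0270456718517201
([np.float64(252.16960985626284), np.float64(170.66036960985628)], array([599.00255022, -43.72140307,  42.        ]), [[619.7000122070312, -29.899999618530273], [539.2000122070312, -13.600000381469727], [533.9000244140625, 2.5], [507.20001220703125, 8.0], [496.29998779296875, -34.79999923706055], [611.4000244140625, -64.80000305175781]])
([np.float64(264.2236467236467), np.float64(208.98290598290598)], array([598.58605376, -43.65771706,  42.        ]), [[504.1000061035156, 3.0999999046325684], [493.29998779296875, -45.900001525878906], [503.0, -55.79999923706055], [520.4000244140625, -58.20000076293945], [523.5999755859375, -45.900001525878906], [605.0, -63.599998474121094], [612.7999877929688, -60.599998474121094], [615.5, -27.899999618530273], [535.9000244140625, -11.0], [530.4000244140625, 3.200000047683716], [519.2000122070312, 7.300000190734863]])
(array([559.4, -28.1]), array([122.8,  48.1]), -14.3)
```

View pics/v7.png

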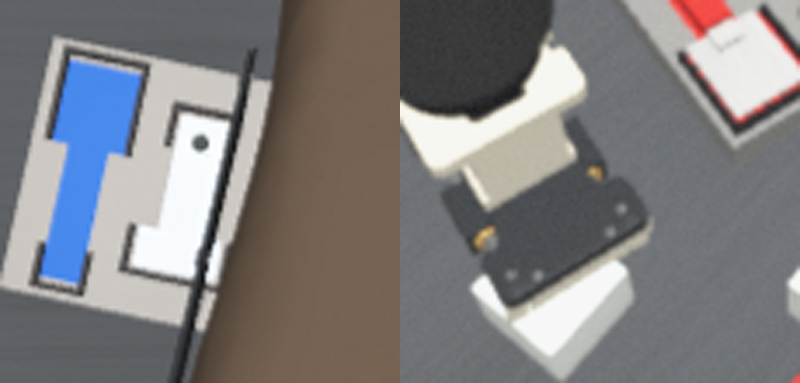

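The bracket is seated; in the top view its hole is at (599.0, -43.7) mm, and the scene view gives (598.6, -43.7) mm. The gripper hides the pin, so I'll turn the jaws across the scene camera's line of sight over the hole and check the shank there.

Call:
{"api": "arm_command", "payload": {
  "targets": [
    [[0,0,0.11,-0.2,3.6,0,0],[0,0,0.22,-0.4,7.2,0,0],[0,0,0.33,-0.6,10.8,0,0],[0,0,0.44,-0.8,14.4,0,0],[0,0,0.55,-1,18,0,0],[0,0,0.66,-1.2,21.6,0,0],[0,0,0.77,-1.4,25.2,0,0],[0,0,0.89,-1.55,28.8,0,0]]
  ]
}}

```text
clock: 16.3
tool_pos: [0.5973, -0.0466, 0.1542]
orientation: [179.9, 0.1, -51.3]
force: [0.9, 0.5, -0.9]
opening: 0.0272
```

Call:
{"api": "arm_command", "payload": {
  "targets": [
    [[0,0,0,0,0.4,-2,0],[0,0,0,0,0.4,-4,0],[0,0,0,0,0.4,-5,0],[0,0,0,0,0.4,-5,0],[0,0,0,0,0.4,-5,0],[0,0,0,0,0.4,-5,0]]
  ]
}}

```text
clock: 16.8
tool_pos: [0.5991, -0.0448, 0.106]
orientation: [180.0, -0.0, -51.6]
force: [0.4, -1.4, -0.3]
opening: 0.0274
```

```bash
python3 - <<'E'
from hb import *
o=ctrl.get_obs();print(o['tool_pos'],o['orientation'],o['opening'],o['joint_pos'][5])
s=ctrl.snapshot("scene");cv2.imwrite("pics/s8.png",s)
cv2.imwrite("pics/v8.png",cv2.resize(s[150:250,210:320],(660,600),interpolation=cv2.INTER_CUBIC))
E
```

```text
[ 0.59911367 -0.04475253  0.1060335 ] [ 1.79999973e+02 -2.60821234e-02 -5.15876045e+01] 0.027389859023162898 24.03268469776159
```

View pics/v8.png

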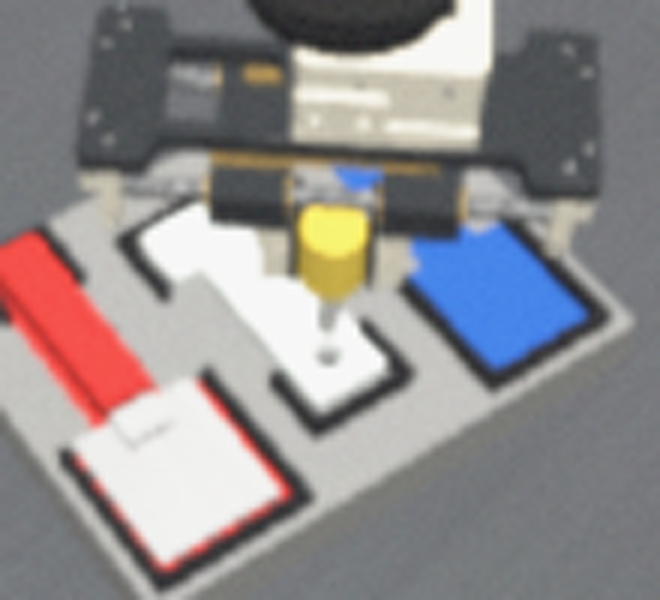

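The pin hangs upright in the jaws. Its shank is at crop x≈328, directly over the hole at (328,355). Next I'll check along the viewing direction.

```bash
python3 - <<'E'
from hb import *
s=cv2.imread("pics/s8.png");m=mask(s,(255,180,277,202),(18,90,60),(38,255,255));q=big(m);n="scene"
cam=ctrl.camera_model(n)['xyz'][:2]*1000
w=ray(n,q,.134)[:,:2]*1000;d=np.array([599,-44])-cam;d/=np.linalg.norm(d);e=np.array([-d[1],d[0]]);u,v=w@d,w@e
w2=ray(n,q,.100)[:,:2]*1000
print(cv2.boundingRect(q),"wid",np.ptp(v),"top-far centre",d*(u.max()-14)+e*(v.max()+v.min())/2)
print("near bottom centre",d*((w2@d).min()+14)+e*((w2@e).max()+(w2@e).min())/2)
print("bracket hole",hole(n,.042,(258,196,280,218),s)[:2])
g=cv2.cvtColor(s,cv2.COLOR_BGR2GRAY);print(g[198:212,258:272])
E
```

```text
(259, 184, 13, 16) wid 29.711648765701 top-far centre [599.56519538 -46.79379584]
near bottom centre [595.23096673 -41.47528142]
bracket hole ([np.float64(264.2369402985075), np.float64(209.0167910447761)], array([598.6834884 , -43.71508154,  42.        ]))
[[247 247 243 219 185 171 166 167 169 170 172 177 182 167]
 [247 247 247 245 231 183 166 168 171 178 186 187 193 194]
 [247 247 247 247 245 200 168 167 171 187 195 195 195 197]
 [247 247 247 247 245 195 168 167 182 208 200 193 194 195]
 [247 247 247 247 245 183 164 172 214 236 214 192 172 177]
 [247 247 247 247 245 183 167 181 231 246 234 185 124 133]
 [247 247 247 247 246 198 173 200 241 247 246 219 104  80]
 [247 247 247 247 247 236 215 230 246 247 247 242 152  77]
 [247 247 247 247 247 245 236 242 247 247 247 247 228 142]
 [247 247 247 247 245 235 229 233 242 247 247 247 246 227]
 [247 247 247 247 237 210 199 202 219 243 247 247 247 246]
 [247 247 247 247 227 181 167 174 211 242 247 247 247 247]
 [247 247 247 247 241 204 172 182 228 246 247 247 247 247]
 [239 247 247 247 247 244 239 240 246 247 247 247 247 246]]
```

Call:
{"api": "arm_command", "payload": {
  "targets": [
    [[0,0,0,0,0,-0.7,0],[0,0,0,0,0,-1.3,0],[0,0,0,0,0,-1.7,0],[0,0,0,0,0,-2,0],[0,0,0,0,0,-2.3,0],[0,0,0,0,0,-2.6,0],[0,0,0,0,0,-2.6,0]]
  ]
}}

```text
clock: 17.43
tool_pos: [0.5983, -0.0442, 0.0788]
orientation: [180.0, 0.0, -51.6]
force: [-0.5, -0.2, -0.2]
opening: 0.0272
```

Call:
{"api": "arm_command", "payload": {
  "targets": [
    [[0,0,0,0,0,-0.6,0],[0,0,0,0,0,-1.2,0],[0,0,0,0,0,-1.8,0],[0,0,0,0,0,-2.4,0],[0,0,0,0,0,-2.8,0],[0,0,0,0,0,-3.1,0],[0,0,0,0,0,-3.2,0],[0,0,0,0,0,-3.2,0]]
  ]
}}

```text
clock: 18.1
tool_pos: [0.5986, -0.0442, 0.0477]
orientation: [180.0, -0.0, -51.5]
force: [-0.9, -0.3, 1.3]
opening: 0.0276
```

Call:
{"api": "arm_command", "payload": {
  "targets": [
    [[0,0,0,0,0,-0.15,0],[0,0,0,0,0,-0.15,0],[0,0,0,0,0,-0.15,0]]
  ]
}}

```text
clock: 18.35
tool_pos: [0.5987, -0.0442, 0.0476]
orientation: [-180.0, -0.0, -51.5]
force: [-6.1, 1.4, 14.2]
opening: 0.0272
```

Call:
{"api": "arm_command", "payload": {
  "targets": [
    [[0,0,0,0,0,0,0.5],[0,0,0,0,0,0,0.6],[0,0,0,0,0,0,0.6],[0,0,0,0,0,0,0.6],[0,0,0,0,0,1,0.6],[0,0,0,0,0,3.5,0.7],[0,0,0,0,0,7.5,1],[0,0,0,0,0,11,1]]
  ]
}}

```text
clock: 19.02
tool_pos: [0.5983, -0.0444, 0.1578]
orientation: [179.9, 0.0, -51.5]
force: [1.4, -1.3, -0.2]
opening: 0.0672
```

The 14 N push at the right height shows the shoulder is seated. On to the brush, with its origin at (442, 304.6) mm and its axis at 101.4°.

Call:
{"api": "arm_command", "payload": {
  "targets": [
    [[0,0,-0.08,-1.5,3.3,0,1],[0,0,-0.16,-3,6.6,0,1],[0,0,-0.24,-4.5,9.9,0,1],[0,0,-0.32,-6,13.2,0,1],[0,0,-0.4,-7.5,16.5,0,1],[0,0,-0.473,-9,19.8,0,1],[0,0,-0.473,-10.5,23.1,0,1],[0,0,-0.473,-12,26.4,0,1]]
  ]
}}

```text
clock: 19.68
tool_pos: [0.4778, 0.2213, 0.157]
orientation: [-180.0, 0.0, -78.7]
force: [0.7, 0.1, -0.3]
opening: 0.0873
```

Call:
{"api": "arm_command", "payload": {
  "targets": [
    [[0,0,0,-1.5,3.2,-1,1],[0,0,0,-3,6.4,-2,1],[0,0,0,-3.7,8.5,-3.7,1],[0,0,0,-3.7,8.5,-3.7,1],[0,0,0,-3.7,8.5,-3.7,1],[0,0,0,-3.7,8.5,-3.7,1]]
  ]
}}

```text
clock: 20.18
tool_pos: [0.4418, 0.3048, 0.1196]
orientation: [-180.0, -0.0, -78.6]
force: [-0.1, -0.3, 0.2]
opening: 0.0874
```

```bash
python3 - <<'E'
from hb import *
o=ctrl.get_obs();print(o['tool_pos'],o['orientation'])
c=ctrl.snapshot("top");s=ctrl.snapshot("scene");cv2.imwrite("pics/t9.png",c);cv2.imwrite("pics/s9.png",s)
cam=ctrl.camera_model("scene")['xyz'][:2]*1000
m=mask(s,(250,180,285,225),(18,90,60),(38,255,255));q=big(m)
w=ray("scene",q,.076)[:,:2]*1000;d=np.array([599,-44])-cam;d/=np.linalg.norm(d);e=np.array([-d[1],d[0]]);u,v=w@d,w@e
print("head top centre if home",d*(u.max()-14)+e*(v.max()+v.min())/2,"len",np.ptp(u),np.ptp(v))
w=ray("scene",q,.042)[:,:2]*1000;u=w@d;print("bottom",d*(u.min()+14)+e*((w@e).max()+(w@e).min())/2)
try:
    q=big(mask(c,(235,150,270,190),(18,90,60),(38,255,255)));w=ray("top",q,.076)[:,:2]*1000;print("top head",w.min(0),w.max(0))
except Exception as x: print(x)
E
```

```text
[0.44177181 0.30484392 0.11955485] [-1.79990183e+02 -1.07399287e-02 -7.86148615e+01]
head top centre if home [599.32408118 -43.2218054 ] len 44.048094060868266 26.07496916315938
bottom [594.81840978 -37.5290711 ]
top head [584.41161664 -57.23081556] [610.42490986 -33.87843294]
```

Call:
{"api": "arm_command", "payload": {
  "targets": [
    [[0,0,0,0,0,-3.5,1],[0,0,0,0,0,-7,0.8],[0,0,0,0,0,-9.5,0.7],[0,0,0,0,0,-11,0.6],[0,0,0,0,0,-11.45,0.5],[0,0,0,0,0,-11.45,0.4],[0,0,0,0,0,-11.45,0],[0,0,0,0,0,-11.45,0]]
  ]
}}

```text
clock: 20.95
tool_pos: [0.4426, 0.3055, 0.0061]
orientation: [-179.9, 0.1, -78.7]
force: [0.5, 0.9, -0.5]
opening: 0.0466
```

Call:
{"api": "arm_command", "payload": {
  "targets": [
    [[0,0,0,0,0,0,0],[0,0,0,0,0,0,0],[0,0,0,0,0,0,0],[0,0,0,0,0,0,0],[0,0,0,0,0,0,0],[0,0,0,0,0,1,0],[0,0,0,0,0,3,0],[0,0,0,0,0,6,0]]
  ]
}}

```text
clock: 21.62
tool_pos: [0.4402, 0.3032, 0.0634]
orientation: [179.8, -0.2, -78.7]
force: [0.7, 0.4, -1.4]
opening: 0.0236
```

Call:
{"api": "arm_command", "payload": {
  "targets": [
    [[0,0,-0.12,0.6,-1.4,2,0],[0,0,-0.24,1.2,-2.8,4,0],[0,0,-0.36,1.8,-4.2,5,0],[0,0,-0.48,2.4,-5.6,5,0],[0,0,-0.6,3,-7,5,0],[0,0,-0.72,3.6,-8.4,5,0],[0,0,-0.84,4.2,-9.8,5,0],[0,0,-0.96,4.8,-11.2,5,0]]
  ]
}}

```text
clock: 22.28
tool_pos: [0.4896, 0.192, 0.1151]
orientation: [180.0, -0.0, -134.0]
force: [0.1, 0.5, -1.2]
opening: 0.0237
```

Call:
{"api": "arm_command", "payload": {
  "targets": [
    [[0,0,-0.12,0.8,-1.8,0,0],[0,0,-0.24,1.6,-3.6,0,0],[0,0,-0.36,2.4,-5.4,0,0],[0,0,-0.48,3.2,-7.2,0,0],[0,0,-0.6,4,-9,0,0],[0,0,-0.72,4.8,-10.8,0,0],[0,0,-0.84,5.6,-12.4,0,0],[0,0,-0.96,6.3,-13.9,-1.5,0]]
  ]
}}

```text
clock: 22.95
tool_pos: [0.5546, 0.0534, 0.1024]
orientation: [179.9, 0.2, 171.0]
force: [0.6, 0.8, -1.6]
opening: 0.0239
```

Call:
{"api": "arm_command", "payload": {
  "targets": [
    [[0,0,-0.068,0,0,-1.5,0],[0,0,-0.068,0,0,-1.5,0],[0,0,-0.068,0,0,-1.5,0],[0,0,-0.068,0,0,-1.5,0]]
  ]
}}

```text
clock: 23.28
tool_pos: [0.5528, 0.0542, 0.0854]
orientation: [180.0, 0.0, 167.6]
force: [0.4, 0.1, -1.0]
opening: 0.0238
```

```bash
python3 - <<'E'
from hb import *
o=ctrl.get_obs();print(o['tool_pos'],o['orientation'],o['opening'])
s=ctrl.snapshot("scene");cv2.imwrite("pics/s10.png",s)
z=o['tool_pos'][2]-.005+.018
m=mask(s,(255,130,330,215),*BR);print("bristles",cv2.boundingRect(big(m)),rect("scene",m,z),"z",z)
cv2.imwrite("pics/v10.png",cv2.resize(s[120:240,210:330],(600,600),interpolation=cv2.INTER_CUBIC))
E
```

```text
[0.55284393 0.05415955 0.08538597] [1.79999033e+02 2.42148161e-02 1.67621365e+02] 0.023820668775553784
bristles (287, 180, 23, 20) (array([646.3,  30. ]), array([51.5, 46.8]), 77.1) z 0.09838597036820786
```

View pics/v10.png

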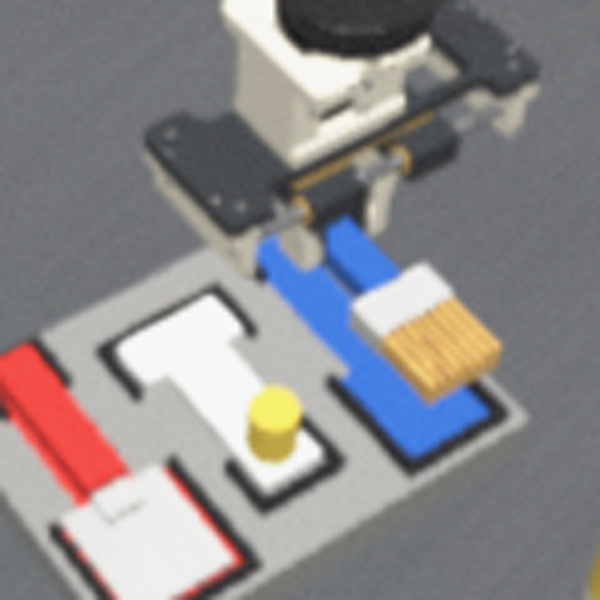

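The pin head sits on the bracket. The brush is held level over the blue compartment, with its bristles towards the wide end. I'll lower it while watching the force.

Call:
{"api": "arm_command", "payload": {
  "targets": [
    [[0,0,0,0,0,-2,0],[0,0,0,0,0,-3.2,0],[0,0,0,0,0,-3.8,0],[0,0,0,0,0,-4.1,0],[0,0,0,0,0,-4.4,0],[0,0,0,0,0,-4.7,0],[0,0,0,0,0,-4.7,0]]
  ]
}}

```text
clock: 23.92
tool_pos: [0.5528, 0.054, 0.0377]
orientation: [180.0, 0.0, 167.5]
force: [0.4, 0.3, -1.8]
opening: 0.0236
```

Call:
{"api": "arm_command", "payload": {
  "targets": [
    [[0,0,0,0,0,-0.2,0],[0,0,0,0,0,-0.3,0],[0,0,0,0,0,-0.3,0]]
  ]
}}

```text
clock: 24.17
tool_pos: [0.553, 0.054, 0.0353]
orientation: [180.0, 0.0, 167.5]
force: [-1.9, 0.8, 3.9]
opening: 0.024
```

```bash
python3 - <<'E'
from hb import *
o=ctrl.get_obs();print(o['tool_pos'],o['orientation'],o['force'],o['moment'])
s=ctrl.snapshot("scene");cv2.imwrite("pics/s11.png",s)
cv2.imwrite("pics/v11.png",cv2.resize(s[150:230,240:320],(600,600),interpolation=cv2.INTER_CUBIC))
E
```

```text
[0.55299986 0.05399673 0.03525556] [1.79976626e+02 4.28782603e-02 1.67458633e+02] [-1.92762664  0.80567873  3.93976127] [0.09600236 0.5969596  0.00827729]
```

View pics/v11.png

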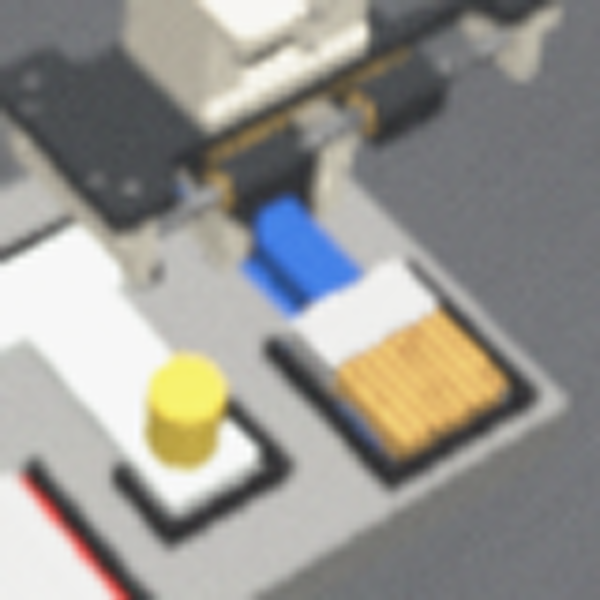

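The brush head lies between its walls on the floor, with light contact at the expected height. I'll release it and retreat clear, swinging back towards free space.

Call:
{"api": "arm_command", "payload": {
  "targets": [
    [[0,0,0,0,0,0,0.4],[0,0,0,0,0,0,0.4],[0,0,0,0,0,0,0.4],[0,0,0,0,0,0,0.4],[0,0,0,0,0,1,0.4],[0,0,0,0,0,3.5,0.45],[0,0,0,0,0,7.5,0.5],[0,0,0,0,0,11.5,0.5]]
  ]
}}

```text
clock: 24.88
tool_pos: [0.5517, 0.0534, 0.1507]
orientation: [-179.9, -0.1, 167.4]
force: [2.0, 1.3, -0.2]
opening: 0.0432
```

Call:
{"api": "arm_command", "payload": {
  "targets": [
    [[0,0,0,-1,3.5,1,0.5],[0,0,0,-2,7,2,0.5],[0,0,0,-3,10.5,3,0.5],[0,0,0,-4,14,4,0.5],[0,0,0,-5,17.5,4,0.5],[0,0,0,-6,21,4,0.5],[0,0,0,-7,24.5,4,0.5],[0,0,0,-8,27,4,0.5]]
  ]
}}

```text
clock: 25.55
tool_pos: [0.472, 0.3264, 0.1906]
orientation: [179.9, 0.0, 167.5]
force: [-0.3, -0.2, -0.7]
opening: 0.044
```

```bash
python3 - <<'E'
from hb import *
o=ctrl.get_obs();print(o['clock'],o['tool_pos'],o['force'])
s=ctrl.snapshot("scene");c=ctrl.snapshot("top");cv2.imwrite("pics/s12.png",s);cv2.imwrite("pics/t12.png",c)
for k,b,col,z in [("bristles",(300,215,390,290),BR,.048),("blue handle+floor",(300,215,390,345),BL,.048),("red handle",(400,235,480,365),RD,.048),("blade",(405,235,480,310),((0,0,215),(180,50,255)),.034),("pin head",(370,240,425,290),((18,90,60),(38,255,255)),.076)]:
    try: print(k,*rect("top",mask(c,sc(*b),*col),z))
    except Exception as e: print(k,e)
cv2.imwrite("pics/v12.png",np.hstack([cv2.resize(c[130:240,190:310],(390,358),interpolation=cv2.INTER_CUBIC),cv2.resize(s[150:265,190:325],(410,358),interpolation=cv2.INTER_CUBIC)]))
E
```

```text
25.55 [0.47199771 0.32643728 0.19057273] [-0.26890617 -0.20977007 -0.72698957]
bristles [643.2  32.3] [45.7 39.6] 77.1
blue handle+floor [546.8  54.8] [104.5  38.3] -11.6
red handle [ 503.1 -108.7] [97.8 34.3] -11.7
blade [ 587.3 -127.6] [68.5 59.1] -12.5
pin head [597.4 -45.5] [26.  23.3] -0.3
```

View pics/v12.png

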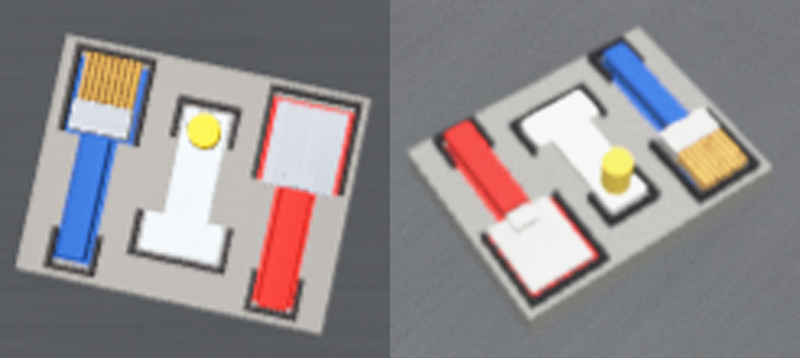

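All four parts sit in their compartments in both views, and the arm is clear, so I'm handing in.

```bash
python3 -c "
from plant import ctrl
print(ctrl.close_job())"
```

```text
the job is handed in; nothing more can be done
None
```

I packed the kit and handed it in at about 25.6 s of the 72 s allowed. The order was scraper, bracket, pin, brush. The hand-in gives no verdict.

**Fit:** The last top and scene views show brush, scraper and bracket inside their compartment walls, the right way round. The bristles measured about 3.5 mm from nominal and the blade about 2 mm. The bracket hole was within about 1 mm of the tray hole before the pin went in.

**Pin:** It stands upright with its head on the bracket, and a 14 N push at the expected height showed it was seated. The final top view put its head at (597.4, -45.5) mm against the hole at (599, -43.7) mm. That 2–3 mm gap probably comes from seeing the head's side; the scene view after release gave (599.3, -43.2) mm.

**Disagreements:** The two cameras differed by up to about 3–5 mm in y on the slot floors, within the tolerances. The scraper and bracket read a small sideways force as they touched down. I moved the scraper back 3 mm before release, though the later pin push read the same way, so that force may not have been wall contact.

**Bystanders:** I planned the paths to clear them and felt no unexpected contact. I did not measure them again at the end.

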